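Walk the die block round to the fence

ROBOT

A 6-joint arm with a two-finger parallel gripper is mounted at the origin on the work surface. World frame = base frame: x ahead of the robot, y to its left, z up, the work surface at z = 0. Lengths are in m, angles in rad, forces in N, time in s.
With the tool pointing down it reaches from about 0.35 to 0.85 m from the base axis. Payload 8.1 kg.
Tool frame: the origin (TCP) lies midway between the tips of the shut fingers; the grasp point (between the pads) lies 19 mm behind it (robot.grip_point_offset is the distance from the TCP to the grasp point, in m); z points along the fingers, y is the line along which they close (so a half turn about z gives the same grasp; the last joint's range is limited). The gripper opens to 93 mm and grips with 3 to 60 N. Pads are 15 mm wide; open, the fingers measure 128 mm over their backs; the gripper's body (75 mm by 188 mm) begins 65 mm behind the grasp point.
Start: joints at [-1.355, 0.13, 1.488, -0, 1.523, -0.085], TCP at [0.178, -0.573, 0.219] pointing down, gripper open.
Joint ranges: [-2.96, 2.96], [-0.89, 2.26], [0.02, 2.5], [-1.34, 4.48], [0, 2.73], [-2.66, 2.66]. Speed limits (rad/s): [2.39, 2.39, 2.79, 3.14, 3.14, 3.14].

INTERFACE

Orientations are given as a rotation vector (axis times angle).
In Python, from plant import robot, read_camera, job gives the robot as it stands.
- The arm moves only by the shell command python3 -m inch 'ROWS' [FORCE]. ROWS is JSON, one flat list of numbers, 5 for each row, row after row: the shift along the world's x, y, z in mm, then the turn about the world's z in degrees, then the opening in per cent of the stroke, from 0 (shut) to 100 (fully open). In form: [dx, dy, dz, yaw, hand, dx, dy, dz, yaw, hand, ...]. A call has 1 to 10 rows; each row is the pose to reach, as a shift and turn from the pose commanded when the call began; what a row does not reach only later rows make up. A row lasts 1/12 s, in which the tool goes at most 41.7 mm and 7.16 degrees, less where a joint would pass 70% of its speed; a pose out of reach is approached as far as the arm can. A call with a gripper value outside its range is refused whole. The fingers move at their own pace and stop on an object; FORCE is the grip in N (left out, the last holds). Time passes only in rows, so rows that repeat a pose let the fingers close. It gives the time, the measured TCP pose, the force, the opening and the grip force at its end, in the units of the state.
- robot.read_state(): the state, without advancing time (a new reading comes with each control period).
- read_camera(name): name is "scene" or "top" or "wrist"; returns a dict with "image" (480x640x3 uint8, blue, green, red), "K" (3x3 intrinsics, pixels), "extrinsics" (4x4, takes a point from world to camera coordinates); the wrist camera has in their place "mount" (4x4, takes a point from camera to tool coordinates, whose origin is the TCP and whose axes are the flange's). Camera axes: x right, y down, z forward; pixel columns grow to the right and rows downward; lengths in m; the calibration is good to about 2 mm. A picture is of the moment at which its call begins: read the wrist's pose just before it. There is no depth.
- job.close_job(): hands the job in; it is judged then, once.
The state is a dict: "t": time; "q": joint angles; "dq": joint speeds; "joint_torque": joint torques, N m; "tool_pos": TCP position; "orientation": TCP orientation; "force": force on the tool from outside, world axes, zero at the start; "wrist_torque": the same for the moment, N m; "opening": finger opening in m; "gripper_force": force on a finger pad.
Only numpy, scipy, OpenCV 4.12 (cv2) and the standard library are available. Lean on these libraries where they do the work, as an engineer would, in place of code of your own. Each camera call takes 0.05 s, during which the arm holds its last target. There are 200 camera calls.

TASK

Without gripping or lifting it, walk the heavy die block round on the bench by pushing its corners in turn, until its notched long side squarely faces the fence while the block still stands about two fingers' width clear of it. Then push it straight up so that the notch takes the fence's key and the notched side lies flush against the fence, and back away. Leave the other things on the bench where they are.

Things in the scene. Friction and masses are not known exactly. Their poses are not given: they have to be found in the camera images.
- die_block: Aluminium die block, about 0.9 kg, lying flat and loose on the rubber bench, 90 (x) x 116 (y) x 34 mm high, too wide to grip. Origin: centre of its underside. An open notch 50 mm wide and 12 mm deep, full height, lies in the middle of its +x long side; the other sides are plain, the top flat. Starts turned 55 to 100 degrees anticlockwise from facing the fence. Slides with dry friction, stops when not pushed.
- fence: Steel fence fixed to the bench: bar 260 mm long (y), 30 thick (x 0 to +30), 40 high, bolted feet behind. Origin: on the bench at the foot of the working face, mid length; that face is the plane x = 0 and looks along -x, to the robot. A key 14 mm wide stands 9 mm proud in its middle (to x = -9), 31 mm high. Seated, the block's axes are parallel to these, its origin at x = -45, y = 0 (18 mm play each way).
- corner_left (a point): Point at the foot of the die block, the end of its notched side at block (x, y) = (+45, +58) mm.
- corner_right (a point): Point at the foot of the die block, the other end of its notched side at block (x, y) = (+45, -58) mm.
- plate_stack: Bystander: skewed stack of four ground steel plates, 60 x 42 mm (x, y), 24 mm high, loose. Origin: centre of the underside.
- v_block: Bystander: dark steel V-block, 50 x 40 mm (x, y), 38 mm high, loose. Origin: centre of the underside.
- dressing_stone: Bystander: abrasive dressing stone, 24 x 100 mm (x, y), 14 mm high, loose. Origin: centre of the underside.
Mind the look-alikes: they are no part of the job. What is shaped like the die_block but blue is not meant.

How it is judged:
On the way:
1. the block, notched side towards the fence and square to it within 8.5 degrees, stands clear of the fence: both ends of the notched side at least 12 mm from the working face (angle between the x axis of die_block and the x axis of fence, either way round below 0.15 rad and x of fence in the frame of die_block above 0.05 m and x of each of corner_left, corner_right in the frame of fence below -0.012 m), for 0.2 s.
At the end, for the whole second after the job is handed in: The die block lies flat and at rest with its notched side against the fence, both ends of that side within 4 mm of the working face, square within 3.5 degrees, the key in the notch (block centred on the fence within 21 mm); the bystanders are within 15 mm of where they were (x of corner_left in the frame of fence between -0.004 and 0.004 m and x of corner_right in the frame of fence between -0.004 and 0.004 m and y of die_block in the frame of fence between -0.021 and 0.021 m and x of fence in the frame of die_block above 0.035 m and angle between the x axis of die_block and the x axis of fence, either way round below 0.06 rad and height (world z) of die_block below 0.004 m and angle between die_block's own z axis and vertical below 0.04 rad and linear speed of die_block below 0.01 m/s and distance of each of plate_stack, v_block, dressing_stone from where it was at the start of the episode below 0.015 m); the robot touches nothing.
It fails at once if the block is lifted or tipped (underside centre over 8 mm up, or tilted over 7 degrees) (height (world z) of die_block above 0.008 m or angle between die_block's own z axis and vertical above 0.12 rad).
It fails at once if the stack of ground plates is moved over 15 mm or tipped (distance of plate_stack from where it was at the start of the episode above 0.015 m or angle between plate_stack's own z axis and vertical above 0.3 rad).
It fails at once if the V-block is moved over 15 mm or tipped (distance of v_block from where it was at the start of the episode above 0.015 m or angle between v_block's own z axis and vertical above 0.3 rad).
It fails at once if the dressing stone is moved over 15 mm or tipped (distance of dressing_stone from where it was at the start of the episode above 0.015 m or angle between dressing_stone's own z axis and vertical above 0.3 rad).
It also fails if it takes over 72 s, if anything falls off the work surface, if the arm or the gripper's body presses on something with over 40 N, if the wrist force passes 120 N, or if a joint passes its speed limit or range.

## Working session

There is one attempt and no reset: what is moved stays moved. The work goes in short steps, Python scripts to look and compute and a shell command to move; the robot and the scene stay as the last step left them, time stands still between calls to the robot, and variables do not carry over. Pictures are saved under pics/ and viewed, at most 10 in all, crops included, and the job is handed in when it is done.

```bash
mkdir -p pics; ls
python3 - <<'E'
from plant import robot, read_camera, job
import cv2, numpy as np
for n in ["top","scene"]:
    c=read_camera(n); cv2.imwrite(f"pics/{n}0.png",c["image"]); print(n,c["K"].tolist(),np.round(c["extrinsics"],4).tolist())
s=robot.read_state(); print(s)
E
```

```text
pics
top [[480.1837454901811, 0.0, 325.0076534309143], [0.0, 480.1837454901811, 240.62261317470063], [0.0, 0.0, 1.0]] [[0.0257, -0.9996, 0.0076, -0.0252], [-0.9947, -0.0263, -0.0995, 0.5448], [0.0997, -0.005, -0.995, 0.8304], [0.0, 0.0, 0.0, 1.0]]
scene [[567.087679430898, 0.0, 310.19830138559905], [0.0, 567.087679430898, 239.16907344953594], [0.0, 0.0, 1.0]] [[0.5519, 0.8338, 0.0132, -0.2774], [0.4889, -0.3107, -0.8151, -0.2296], [-0.6755, 0.4563, -0.5792, 1.4659], [0.0, 0.0, 0.0, 1.0]]
{'t': 0.1, 'q': array([-1.35534893e+00,  1.31079050e-01,  1.48917544e+00,  1.24754998e-05,
        1.52299121e+00, -8.54073012e-02]), 'dq': array([ 0.00105152, -0.0027533 , -0.00267646, -0.0011096 , -0.00031781,
       -0.0006508 ]), 'joint_torque': array([ 8.26875894e-04, -5.61340499e+01, -4.93096161e+01,  7.70504074e-02,
        2.90937623e-02, -2.98753355e-05]), 'tool_pos': array([ 0.1777137 , -0.57254105,  0.2176935 ]), 'orientation': array([-3.10448345e+00, -4.70552915e-01,  1.49101924e-04]), 'force': array([-0.59507293,  0.88995575, -0.22041674]), 'wrist_torque': array([-0.01069204,  0.00887424,  0.0624117 ]), 'gripper_force': 0.0, 'opening': 0.09295661782766743}
```

View pics/top0.png

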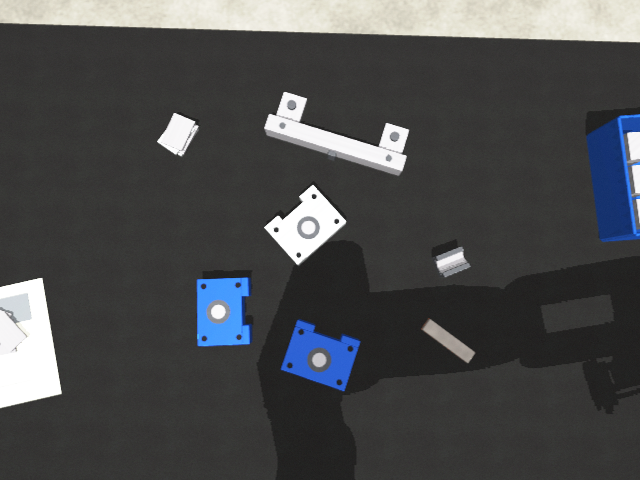

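View pics/scene0.png

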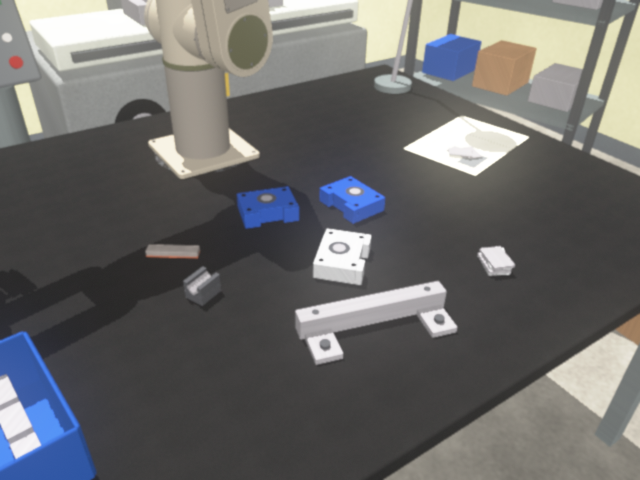

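The top view shows the white die block at about (305,225) with its notch facing up-left. The fence runs (265,122)–(405,165), with its key at (332,155). The blue look-alikes are at (222,312) and (320,355), the V-block at (452,262), the stone at (448,340) and the plates at (180,135). The scene view confirms this layout.

```bash
cat > h.py <<'E'
from plant import robot, read_camera, job
import cv2, numpy as np
np.set_printoptions(precision=1,suppress=True)
def rays(c,uv,z):
    R=c["extrinsics"][:3,:3]; C=-R.T@c["extrinsics"][:3,3]
    uv=np.asarray(uv,float).reshape(-1,2)
    d=np.c_[uv,np.ones(len(uv))]@np.linalg.inv(c["K"]).T@R
    return (C+d*((z-C[2])/d[:,2])[:,None])[:,:2]*1000   # mm
def white(im,v=150):
    h=cv2.cvtColor(im,cv2.COLOR_BGR2HSV)
    return ((h[...,1]<60)&(h[...,2]>v)).astype(np.uint8)
def blobs(c,v=150,lo=300):
    m=white(c["image"],v); cs,_=cv2.findContours(m,cv2.RETR_EXTERNAL,cv2.CHAIN_APPROX_NONE)
    return [k for k in cs if cv2.contourArea(k)>lo]
def rect(c,k,z):
    p=rays(c,k,z).astype(np.float32); r=cv2.minAreaRect(p)
    M=cv2.moments(p.reshape(-1,1,2)); return r,np.array([M["m10"],M["m01"]])/M["m00"],p
E
python3 - <<'E'
from h import *
c=read_camera("top"); E=np.array(c["extrinsics"]); print("cam",-E[:3,:3].T@E[:3,3])
for v in (130,170,210):
  for k in blobs(c,v):
    u=k.reshape(-1,2).mean(0)
    if 100<u[0]<560 and 60<u[1]<420:
        for z in(.034,.040):
            r,g,p=rect(c,k,z); print(v,u,z,np.array(r[0]),np.array(r[1]),r[2],"cent",g)
            print(cv2.boxPoints(r).tolist())
# gray profile across fence face
print(c["image"][120:170:2,300].tolist())
R=cv2.Rodrigues(robot.read_state()["orientation"])[0]; print(R)
im=c["image"][80:280,230:430]; cv2.imwrite("pics/crop0.png",cv2.resize(im,None,fx=3,fy=3,interpolation=cv2.INTER_CUBIC))
E
```

```text
cam [ 0.5 -0.   0.9]
130 [448.3 340.6] 0.034 [ 375.4 -230.2] [96.7 22.4] 54.897552490234375 cent [ 375.6 -229.9]
[[338.3819580078125, -263.3485107421875], [356.7197265625, -276.2377014160156], [412.334716796875, -197.11273193359375], [393.9969482421875, -184.22354125976562]]
130 [448.3 340.6] 0.04 [ 376.  -228.6] [96.  22.3] 54.8975715637207 cent [ 376.2 -228.3]
[[339.24212646484375, -261.53009033203125], [357.449951171875, -274.3279113769531], [412.6707763671875, -195.76364135742188], [394.46295166015625, -182.9658203125]]
130 [218.  311.4] 0.034 [415.5 172.3] [38.5 37.6] 47.22969055175781 cent [415.8 172.5]
[[388.6816101074219, 170.94207763671875], [416.2756042480469, 145.41632080078125], [442.3974914550781, 173.65472412109375], [414.8034973144531, 199.18048095703125]]
130 [218.  311.4] 0.04 [415.9 171. ] [38.2 37.3] 47.2297248840332 cent [416.1 171.2]
[[389.18536376953125, 169.6827850341797], [416.58380126953125, 144.3379364013672], [442.52056884765625, 172.37623596191406], [415.12213134765625, 197.72108459472656]]
130 [451.8 261.5] 0.034 [ 512.9 -235.8] [38.8 55.4] 23.00119972229
[... 5135 characters left out ...]
875, 83.97627258300781]]
210 [291.2 106.1] 0.04 [787.2  56.5] [43.2 44.5] 74.03772735595703 cent [787.3  56.5]
[[759.87890625, 41.822288513183594], [802.6806640625, 29.579599380493164], [814.55419921875, 71.09064483642578], [771.75244140625, 83.33333587646484]]
[[91, 91, 92], [56, 55, 57], [245, 244, 245], [246, 245, 246], [248, 247, 248], [247, 247, 248], [247, 245, 246], [248, 247, 248], [248, 247, 248], [246, 245, 246], [162, 159, 162], [157, 155, 156], [154, 151, 154], [63, 64, 66], [54, 55, 55], [57, 58, 58], [58, 58, 58], [54, 57, 57], [57, 58, 58], [53, 56, 56], [56, 58, 58], [56, 59, 58], [52, 53, 54], [52, 54, 55], [55, 56, 58]]
[[ 1.   0.3 -0. ]
 [ 0.3 -1.   0. ]
 [ 0.  -0.  -1. ]]
```

View pics/crop0.png

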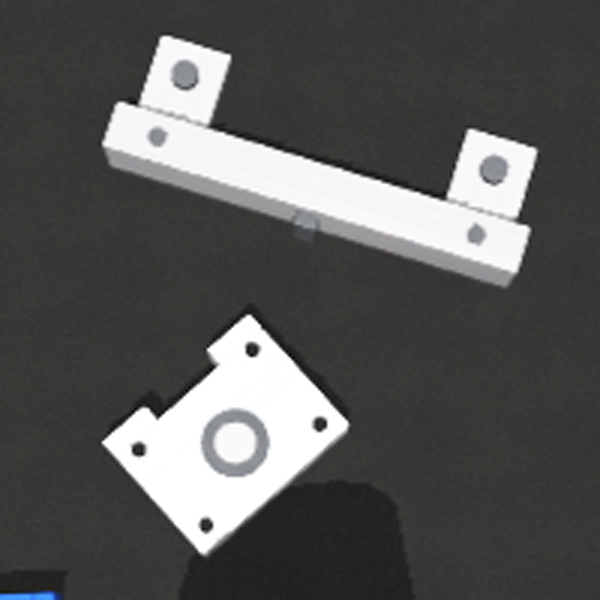

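```bash
python3 -m inch '[40,75,0,0,0, 75,145,0,0,0, 110,210,0,0,0, 145,275,0,0,0, 180,340,0,0,0, 180,340,0,0,0, 180,340,0,0,0, 180,340,0,0,0, 180,340,0,0,0, 180,340,0,0,0]' 5; python3 -m inch '[180,340,0,0,0, 180,340,0,0,0, 180,340,0,0,0, 180,340,0,0,0, 180,340,0,0,0, 180,340,0,0,0, 180,340,0,0,0, 180,340,0,0,0, 180,340,0,0,0, 180,340,0,0,0]'; python3 -c "
from h import *
c=read_camera('top');cv2.imwrite('pics/t1.png',c['image'])"
```

```text
t: 0.98
tool_pos: [0.3596, -0.2285, 0.2186]
orientation: [-3.104, -0.476, -0.002]
force: [-0.2, -0.3, -0.7]
opening: 0.0309
gripper_force: 0.0
t: 1.82
tool_pos: [0.5391, 0.1116, 0.2178]
orientation: [-3.104, -0.476, -0.0]
force: [1.7, 1.0, 1.1]
opening: 0.0006
gripper_force: 0.0
```

View pics/t1.png

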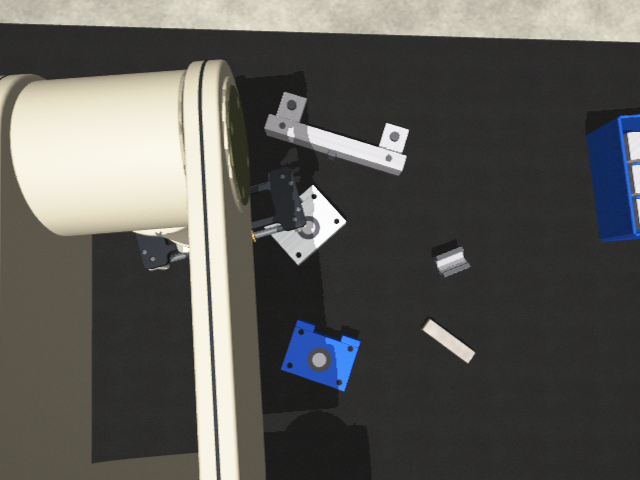

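The arm hides the block in the top view here: its links cover roughly x 180–265 px, although the block is still visible at (310,225). I'll lower the tool beside the end face and push.

```bash
python3 -m inch '[0,0,-40,0,0, 0,0,-80,0,0, 0,0,-120,0,0, 0,0,-160,0,0, 0,0,-190,0,0, 0,0,-206,0,0, 0,0,-206,0,0, 0,0,-206,0,0]'; python3 -m inch '[5,-5,0,0,0, 10,-10,0,0,0, 14,-12,0,0,0, 18,-15,0,0,0, 22,-18,0,0,0, 26,-21,0,0,0, 30,-24,0,0,0, 34,-26,0,0,0, 38,-28,0,0,0, 38,-28,0,0,0]'
python3 -c "
from h import *
c=read_camera('scene');cv2.imwrite('pics/s1.png',c['image'][120:420,180:580])"
```

```text
t: 2.53
tool_pos: [0.5367, 0.1057, 0.0119]
orientation: [3.106, 0.469, -0.004]
force: [0.0, -0.4, 0.5]
opening: -0.0
gripper_force: 0.0
t: 3.37
tool_pos: [0.5782, 0.0789, 0.0146]
orientation: [-3.106, -0.47, -0.006]
force: [0.2, 3.7, 1.7]
opening: 0.0004
gripper_force: 1.3
```

View pics/s1.png

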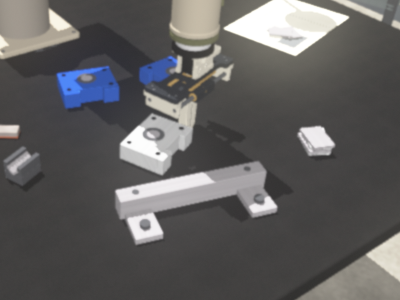

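The scene crop shows the white block turned clockwise, with the fingers at its left end. I'll retreat to measure it.

```bash
cat >> h.py <<'E'
FO=np.array([709.0,-20.3]); A=np.radians(-15.91); RF=np.array([[np.cos(A),-np.sin(A)],[np.sin(A),np.cos(A)]])
def block():
    c=read_camera("top"); best=None
    for k in blobs(c,170,1500):
        r,g,p=rect(c,k,.034); s=sorted(r[1])
        if abs(s[0]-90)<8 and abs(s[1]-116)<8: best=(r,g,p)
    if best is None: print("no block"); cv2.imwrite("pics/fail.png",c["image"]); return
    r,g,p=best; b=cv2.boxPoints(r); ctr=np.array(r[0])
    e=[b[1]-b[0],b[2]-b[1]]; e=min(e,key=np.linalg.norm); e=e/np.linalg.norm(e)
    if (g-ctr)@e>0: e=-e      # notch side has less area
    th=np.degrees(np.arctan2(e[1],e[0])); f=RF.T@(ctr-FO)
    print("block world",ctr,"size",np.array(r[1]),"yaw_w %.1f"%th,"fence xy",f,"theta_f %.1f"%(th+15.91),"notch offset",(g-ctr)@e)
    n=np.array([-e[1],e[0]])
    for a,bb in((45,58),(45,-58)): print("corner",RF.T@(ctr+a*e+bb*n-FO))
    return ctr,th
E
python3 -m inch '[0,5,40,0,0, 0,5,80,0,0, -10,-10,110,0,0, -40,-60,120,0,0, -70,-120,120,0,0, -100,-180,120,0,0, -140,-260,120,0,0, -170,-330,120,0,0, -200,-400,120,0,0, -200,-400,120,0,0]'; python3 -m inch '[0,0,0,0,0,0,0,0,0,0]'; python3 -c "
from h import *
block()"
```

```text
t: 4.25
tool_pos: [0.4342, -0.1932, 0.133]
orientation: [3.104, 0.471, 0.001]
force: [0.9, 0.9, 0.3]
opening: 0.0001
gripper_force: 0.0
t: 4.42
tool_pos: [0.4345, -0.1935, 0.1329]
orientation: [3.106, 0.462, 0.001]
force: [0.6, 0.5, -1.5]
opening: 0.0003
gripper_force: 0.0
block world [584.7   2. ] size [ 91.  116.5] yaw_w 24.8 fence xy [-125.7  -12.6] theta_f 40.7 notch offset -2.262909541148948
corner [-129.4   60.7]
corner [-53.8 -27.3]
```

```bash
python3 -m inch '[20,40,0,2,80, 45,80,0,4,80, 70,120,0,6,80, 89,167,0,7.7,80, 89,167,0,7.7,80, 89,167,0,7.7,80, 89,167,0,7.7,80, 89,167,0,7.7,80]'; python3 -m inch '[0,0,-40,0,80, 0,0,-80,0,80, 0,0,-110,0,80, 0,0,-121,0,80, 0,0,-121,0,80, 0,0,-121,0,80, 0,0,-121,0,80]'; python3 -c "
from h import *
s=robot.read_state();print(s['tool_pos']*1000,s['opening'])
block()"
```

```text
t: 5.13
tool_pos: [0.5242, -0.0229, 0.1321]
orientation: [3.066, 0.682, -0.001]
force: [0.4, -0.5, -0.3]
opening: 0.0493
gripper_force: 0.0
t: 5.72
tool_pos: [0.5263, -0.0246, 0.0138]
orientation: [3.066, 0.677, 0.005]
force: [0.2, 0.5, 1.1]
opening: 0.0743
gripper_force: 0.0
[526.3 -24.6  13.8] 0.074263590474201
no block
```

```bash
python3 -m inch '[6,3,0,0,80, 12,6,0,0,80, 14.5,9.5,0,-2.9,80, 16,13,0,-5.8,80, 18,16.5,0,-8.8,80, 20,20,0,-11.8,80, 22.3,23,0,-14.8,80, 24.7,26.3,0,-17.8,80, 27.3,29.3,0,-20.8,80, 30,32.2,0,-23.8,80]'; python3 -m inch '[3,2.6,0,-3,80, 5.8,5.3,0,-6,80, 9,7.6,0,-9,80, 12.2,9.9,0,-12,80, 15,11.6,0,-14.5,80, 17.7,13.2,0,-16.9,80, 19.6,12.6,0,-16.9,80, 21.5,12,0,-16.9,80, 21.5,12,0,-16.9,80]'; python3 -m inch '[-10,3,0,0,80, -20,6,0,0,80, -20,6,50,0,80, -30,-20,100,0,80, -60,-80,110,0,80, -90,-140,110,0,80, -120,-200,110,0,80, -150,-250,110,0,80, -150,-250,110,0,80, -150,-250,110,0,80]'; python3 -m inch '[0,0,0,0,80]';python3 -c "
from h import *
s=robot.read_state();print(s['tool_pos']*1000,s['opening'])
block()"
```

```text
t: 6.6
tool_pos: [0.5545, 0.0087, 0.012]
orientation: [3.141, 0.028, -0.001]
force: [-6.0, -0.8, 4.8]
opening: 0.074
gripper_force: 2.7
t: 7.35
tool_pos: [0.5762, 0.021, 0.0119]
orientation: [-3.112, 0.43, 0.001]
force: [-3.7, 2.2, 2.5]
opening: 0.0749
gripper_force: 2.1
t: 8.18
tool_pos: [0.4367, -0.2114, 0.1218]
orientation: [3.111, -0.429, 0.004]
force: [1.4, -0.2, 0.3]
opening: 0.0745
gripper_force: 0.0
t: 8.27
tool_pos: [0.4348, -0.2158, 0.122]
orientation: [3.107, -0.438, 0.003]
force: [-0.2, -0.7, 0.1]
opening: 0.0745
gripper_force: 0.0
[ 434.8 -215.8  122. ] 0.07451477599643229
block world [623.8   4.4] size [116.4  92.4] yaw_w -15.7 fence xy [-88.7   0.4] theta_f 0.2 notch offset -2.2253910340034095
corner [-43.9  58.6]
corner [-43.5 -57.4]
```

The block is square (0.2°), 43 mm clear and centred. Next is the straight push.

```bash
python3 -m inch '[30,60,0,0,80, 60,120,0,0,80, 90,180,0,0,80, 121,243,0,0,80, 121,243,0,0,80, 121,243,0,0,80, 121,243,-40,0,80, 121,243,-80,0,80, 121,243,-109,0,80, 121,243,-109,0,80]'; python3 -m inch '[0,0,0,0,80, 5,-1.4,0,0,80, 10,-2.8,0,0,80, 15,-4.3,0,0,80, 20,-5.7,0,0,80, 25,-7.1,0,0,80, 30,-8.5,0,0,80, 35,-10,0,0,80, 40,-11.4,0,0,80, 40,-11.4,0,0,80]'
```

```text
t: 9.15
tool_pos: [0.5522, 0.0361, 0.0041]
orientation: [3.112, -0.426, -0.018]
force: [-0.7, 0.9, -2.8]
opening: 0.0742
gripper_force: 0.0
t: 9.98
tool_pos: [0.5989, 0.0215, 0.0124]
orientation: [-3.111, 0.432, -0.001]
force: [0.1, -0.3, -0.0]
opening: 0.0746
gripper_force: 0.1
```

```bash
python3 -m inch '[4,-1.1,0,0,80, 8,-2.3,0,0,80, 12,-3.4,0,0,80, 15,-4.3,0,0,80, 18,-5.1,0,0,80, 20,-5.7,0,0,80, 20,-5.7,0,0,80, 20,-5.7,0,0,80]'; python3 -m inch '[1,-0.3,0,0,80, 2,-0.6,0,0,80, 2,-0.6,0,0,80]'
```

```text
t: 10.65
tool_pos: [0.6178, 0.0161, 0.0118]
orientation: [-3.112, 0.431, -0.0]
force: [-3.1, 0.4, 2.5]
opening: 0.0743
gripper_force: 1.9
t: 10.9
tool_pos: [0.6184, 0.016, 0.0115]
orientation: [-3.112, 0.431, 0.005]
force: [-10.9, 2.3, 9.3]
opening: 0.0741
gripper_force: 5.5
```

```bash
python3 -m inch '[1,-0.3,0,0,80, 2,-0.6,0,0,80, 2,-0.6,0,0,80]'; python3 -m inch '[-10,3,0,0,80, -20,6,0,0,80, -25,7,0,0,80, -25,7,50,0,80, -35,-20,100,0,80, -65,-80,110,0,80, -95,-140,110,0,80, -125,-200,110,0,80, -160,-250,110,0,80, -180,-280,110,0,80]'; python3 -m inch '[0,0,0,0,80,0,0,0,0,80]';python3 -c "
from h import *
s=robot.read_state();print(s['tool_pos']*1000)
c=read_camera('top');cv2.imwrite('pics/t2.png',c['image']);cv2.imwrite('pics/c2.png',cv2.resize(c['image'][80:280,230:430],None,fx=3,fy=3,interpolation=cv2.INTER_CUBIC))
block()"
```

```text
t: 11.15
tool_pos: [0.6184, 0.016, 0.0112]
orientation: [-3.111, 0.431, 0.011]
force: [-20.7, 4.7, 16.0]
opening: 0.0744
gripper_force: 10.3
t: 11.98
tool_pos: [0.4945, -0.1782, 0.1191]
orientation: [3.111, -0.43, 0.004]
force: [0.4, -0.4, -0.4]
opening: 0.0742
gripper_force: 0.0
t: 12.15
tool_pos: [0.4943, -0.1784, 0.1187]
orientation: [3.11, -0.438, 0.003]
force: [0.2, 0.1, 0.3]
opening: 0.0745
gripper_force: 0.0
[ 494.3 -178.4  118.7]
no block
```

View pics/c2.png

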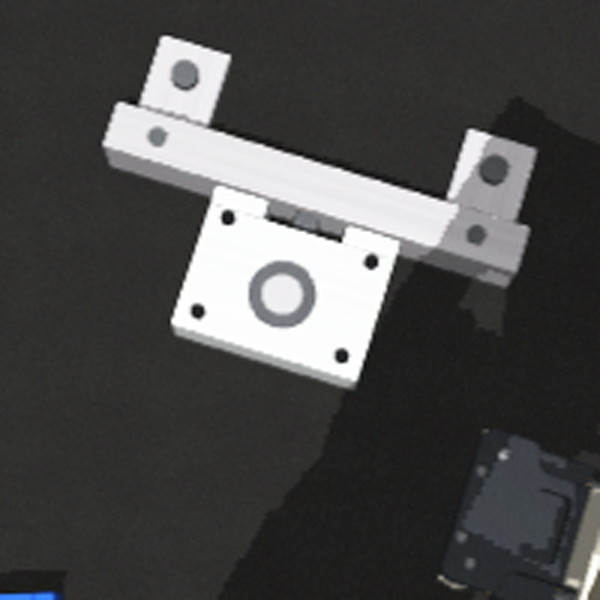

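The crop shows the key at (306,220) inside the notch, which spans (268,212)–(343,237). The notched side lies along the fence foot. I'll check that with corner rays, and check that the bystanders haven't moved.

```bash
python3 -c "
from h import *
c=read_camera('top')
g=(white(c['image'],225)).astype(np.uint8)
uv=np.array([(217,187),(400,240),(355,380),(172,324)])/3+np.array([230,80])
print((rays(c,uv,.034)-FO)@RF)
for v in(130,):
  for k in blobs(c,v):
    u=k.reshape(-1,2).mean(0)
    if 100<u[0]<560 and 60<u[1]<420: print(u)
"
```

```text
[[ -2.5  56.3]
 [ -0.5 -58.4]
 [-90.1 -57.7]
 [-90.5  56.5]]
[485.5 328.8]
[439.4 324.4]
[178.5 133.4]
[332.9 148.7]
```

```bash
python3 -c "
from plant import job
print(job.close_job())"
```

```text
the job is handed in; nothing more can be done
None
```

The die block is seated against the fence with its key in the notch: the last view puts the ends of the notched side 0.5 and 2.5 mm from the face, and the block about 1 mm off centre. The plate stack had not moved; the arm hid the V-block and dressing stone in that view, but it only worked low near the die block. The job is handed in, but no verdict came back.

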